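# Lay the T-square on a cupboard door to mark out its second handle hole

## Task

The cupboard door lying on the counter is getting a new handle, and the stud for its first hole is already in. Lift the T-square off the chopping board and lay its blade flat on the door; press the stock gently home so that it sits flush along its whole length against the long edge of the door that faces the robot, with the long side of the blade (either side) touching the stud, ready to draw the line for the second hole. Do not shove the door out of its place or knock the mug, jar or screwdriver about, and let go of the square at the end.

Things in the scene. Friction and masses are not known exactly. Their poses are not given: they have to be found in the camera images.
- square: T-square, 0.28 kg, orange stock (crossbar), aluminium blade, orange grip rib along the blade's top. Origin: blade underside, centreline, at the stock's flat inner face; x along the blade away from the stock, y along the stock, z up. Spans, mm: blade x 0..180, y +-22, z 0..4; stock x -24..0, y +-60, z -14..20; rib x 30..120, y +-8, z 4..34. Starts blade on board, stock in the air off its near edge.
- stock: The square's orange stock, 120 by 24 by 34 mm, fixed to the blade; same origin and axes as the square. Its flat inner face is the plane x = 0 of the square. Lying on the door, the square slides along it at roughly 2 to 5 N.
- stock_left (a point): The end of the stock's inner face at y = +60 mm of the square, 7 mm below the blade's underside. Axes as the square's.
- stock_right (a point): The other end of the stock's inner face, at y = -60 mm of the square, 7 mm below the blade's underside. Axes as the square's.
- door: Dark wood cupboard door lying loose on the counter, about 2 kg, 240 (x) by 340 (y) by 20 mm thick, flat, square edges. Origin: centre of its underside, z up. The edge to use is its face at x = -120 mm, facing the robot, along y. It stays put under a light push but slides at something over 12 N. A steel stud stands on it.
- stud (a point): The stud, an upright steel rod of 10 mm diameter fixed to the door and standing 25 mm above the door's top face; this point is on its axis at the door's top face (own x = 20, y = -60 mm of the door, so 140 mm in from the near edge). Axes as the door's.
- board: Pale wood chopping board, fixed to the counter, 200 mm (own x) by 240 mm (own y) and 18 mm thick; origin: centre of its underside. Holds the T-square at the start.
- mug: Bystander: white mug, 80 mm diameter, 90 mm tall, with a handle, near the robot's right; loose, leave it alone. Origin at its base, centre.
- screwdriver: Bystander: screwdriver, lying crossways on the counter close in front of the robot; loose, leave it alone. Origin at its base.
- jar: Bystander: glass jar, 70 mm diameter, 90 mm tall, near the robot's left; loose, leave it alone. Origin at its base, centre.
Things that resemble listed ones, but are neither listed nor needed, are in the scene too. Of the things that look like the square, the larger one is meant.

How it is judged:
On the way, in this order (a step that is already met when the one before it is completed fails the run):
1. the T-square is lifted clear of the chopping board (height (world z) of square above 0.04 m), for 0.1 s.
2. the stock is pressed against the door's edge, so that contact is felt (contact force between stock and door above 0.5 N), for 0.05 s.
At the end, for the whole second after the job is handed in: The square lies flat (within 0.03 rad) and at rest on the door's top face, both ends of the stock's inner face within 1.7 mm of the door's near long edge, and the blade's side within 1.9 mm of the stud, with the stud alongside the blade (x of stock_left in the frame of door between -0.1217 and -0.118 m and x of stock_right in the frame of door between -0.1217 and -0.118 m and y of stud in the frame of square between -0.0289 and 0.0289 m and x of stud in the frame of square between 0.12 and 0.16 m and z of square in the frame of door between 0.0175 and 0.022 m and angle between square's own z axis and vertical below 0.03 rad and height (world z) of square above 0 m and linear speed of each of square, door below 0.01 m/s); the robot touches nothing.
It fails at once if the door is shoved more than 10 mm from its place (distance of door from where it was at the start of the episode above 0.01 m).
It fails at once if the mug, jar or screwdriver is knocked more than 40 mm away (distance of any of mug, screwdriver, jar from where it was at the start of the episode above 0.04 m).
It also fails if it takes over 67 s, if anything falls off the work surface, if the arm or the gripper's body presses on something with over 40 N, if the wrist force passes 120 N, or if a joint passes its speed limit or range.

## Robot

A 6-joint arm with a two-finger parallel gripper is mounted at the origin on the work surface. World frame = base frame: x ahead of the robot, y to its left, z up, the work surface at z = 0. Lengths are in m, angles in rad, forces in N, time in s.
With the tool pointing down it reaches from about 0.425 to 0.95 m from the base axis. Payload 3.5 kg.
Tool frame: the origin (TCP) lies on the centre line of the jaws, within the pads' length; the fingertips stand 14 mm ahead of it and the grasp point (between the pads) lies 5 mm behind it; z points along the fingers, y is the line along which they close (so a half turn about z gives the same grasp; the last joint's range is limited). The gripper opens to 85 mm and grips with 20 to 120 N. Pads are 22 mm wide; open, the fingers measure 114 mm over their backs; the gripper's body (76 mm by 85 mm) begins 54 mm behind the grasp point. The pads swing forward as they close: fully open they stand 13 mm farther back than shut.
Start: joints at [-1.345, 0.286, 1.577, -0, 1.279, -0.15], TCP at [0.248, -0.628, 0.245] pointing down, gripper open.
Joint ranges: [-2.77, 2.77], [-0.9, 2.22], [0.21, 2.48], [-1.53, 4.67], [0.24, 2.81], [-2.84, 2.84]. Speed limits (rad/s): [2.79, 2.79, 3.14, 3.14, 3.14, 3.14].

## Interface

Orientations are given as a unit quaternion [w, x, y, z].
In Python, from rig import bot, imaging gives the robot as it stands. Calls block until the motion is done:
- bot.move_ptp(position, orientation): joint-space move of the TCP to a pose.
- bot.move_l(position, feed=0.15, attitude=None, contact_N=None): straight line of the TCP; attitude=None keeps the orientation; feed is the mean speed in m/s. With contact_N (N) it stops when the force on the tool has changed by that much, and returns True; else False.
- bot.set_joints(angles): joint-space move.
- bot.release() and bot.clamp(grip_force=None): open the fingers fully, or close them until they stop; grip_force is the grip in N (None keeps the last).
- bot.pause(seconds).
- bot.solve_ik(position, orientation): joint angles nearest the present ones, or None.
- bot.sense(): the state.
- imaging.get_image(name): name is "scene" or "top" or "wrist"; returns (picture, depth): 420x560x3 uint8, red, green, blue; 420x560 float32, m along the optical axis (not along the pixel's ray), 0 where there is no reading.
- imaging.camera_params(name): a dict with "vertical_fov" (degrees; the focal length in pixels is half the picture's height over the tangent of half this angle, whatever the lens; pixels are square), "cx", "cy" (the principal point, pixels), "world_from_camera" (4x4, takes a point from camera to world coordinates); the wrist camera has in their place "mount" (4x4, takes a point from camera to tool coordinates, whose origin is the TCP and whose axes are the flange's). Camera axes: x right, y up, looking along -z (the intrinsics and any distortion apply to the point x, -y, -z); pixel columns grow to the right and rows downward; lengths in m; the calibration is good to about 2 mm. A picture is of the moment at which its call begins: read the wrist's pose just before it. camera_params takes no time and is no camera call.
A pose or a line that the arm cannot do raises bot.Unreachable and nothing moves.
- bot.close_job(): hands the job in; it is judged then, once.
The state is a dict: "time": time; "joints": joint angles; "qd": joint speeds; "joint_efforts": joint torques, N m; "position": TCP position; "ee_rot": TCP orientation; "contact_force": force on the tool from outside, world axes, zero at the start; "ft_torque": the same for the moment, N m; "opening": finger opening in m; "gripper_force": force on a finger pad.
Only numpy, scipy, OpenCV 4.12 (cv2) and the standard library are available. Lean on these libraries where they do the work, as an engineer would, in place of code of your own. Each camera call takes 0.05 s, during which the arm holds its last target. There are 200 camera calls.

## Working session

There is one attempt and no reset: what is moved stays moved. The work goes in short steps, each a Python script; the robot and the scene stay as the last script left them, time stands still between calls to the robot, and variables do not carry over. Pictures are saved under pics/ and viewed, at most 10 in all, crops included, and the job is handed in when it is done.

```bash
ls; mkdir -p pics
python3 - <<'E'
from rig import bot, imaging
import cv2,numpy as np
np.set_printoptions(precision=4,suppress=True)
for n in ("top","scene"):
    im,d=imaging.get_image(n); cv2.imwrite(f"pics/{n}0.png",im[:,:,::-1]); np.savez(f"{n}0.npz",im=im,d=d)
    print(n,imaging.camera_params(n))
print(imaging.camera_params("wrist")); print(bot.sense())
E
```

```text
pics
top {'vertical_fov': 51.70030114469755, 'cx': 282.5001145278612, 'cy': 209.12399628885944, 'world_from_camera': array([[-0.0009,  0.9976, -0.0689,  0.3767],
       [-1.    , -0.0002,  0.0097,  0.0224],
       [ 0.0097,  0.0689,  0.9976,  0.9949],
       [ 0.    ,  0.    ,  0.    ,  1.    ]])}
scene {'vertical_fov': 49.7700967282416, 'cx': 276.5268184082599, 'cy': 205.07708817980978, 'world_from_camera': array([[ 0.3921, -0.7097,  0.5853,  1.069 ],
       [ 0.9199,  0.3053, -0.2461, -0.2469],
       [-0.004 ,  0.635 ,  0.7725,  0.8323],
       [ 0.    ,  0.    ,  0.    ,  1.    ]])}
{'vertical_fov': 59.46318812332241, 'cx': 283.23532771238905, 'cy': 210.52560156856325, 'mount': array([[-0.0007,  0.9647,  0.2635,  0.067 ],
       [ 1.    ,  0.0005,  0.0008,  0.0009],
       [ 0.0006,  0.2635, -0.9647, -0.1287],
       [ 0.    ,  0.    ,  0.    ,  1.    ]])}
{'time': 0.1, 'joints': array([-1.345 ,  0.2871,  1.5781,  0.    ,  1.2786, -0.15  ]), 'qd': array([-0.0002, -0.0016, -0.0033,  0.0003, -0.0006, -0.0001]), 'joint_efforts': array([  0.0004, -40.7296, -29.3699,  -0.0002,   0.0034,  -0.    ]), 'position': array([ 0.2476, -0.6273,  0.244 ]), 'ee_rot': array([-0.0011,  0.9824,  0.1868, -0.    ]), 'contact_force': array([-0.0546,  0.6916, -0.2171]), 'ft_torque': array([0.0082, 0.0187, 0.0183]), 'gripper_force': 0.0, 'opening': 0.08563243559600144}
```

View pics/top0.png

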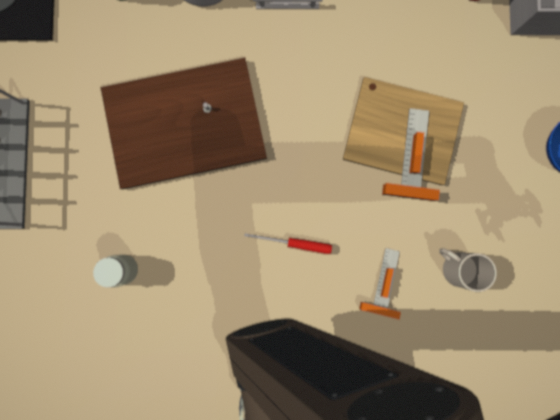

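View pics/scene0.png

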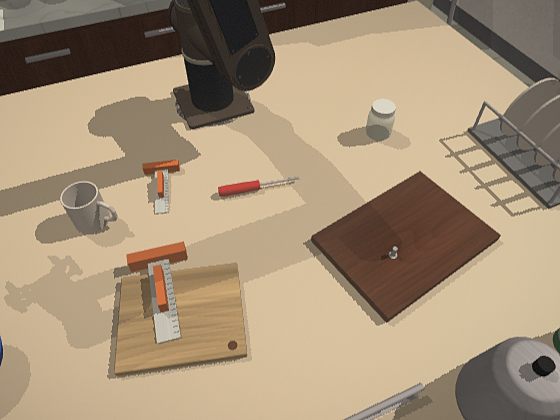

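The top view shows the door at the upper left, with corners at about (102,88), (247,59), (267,159) and (121,188), and the stud at (207,107). The large square is on the board, with its stock at (412,191) and rib at (418,152). The decoy is the small square at (385,285). The scene view shows the same layout.

```bash
cat > h.py <<'E'
import numpy as np, cv2
from scipy.spatial.transform import Rotation as R
from rig import bot, imaging
np.set_printoptions(precision=4,suppress=True)
def snap(n):
    s=bot.sense(); im,d=imaging.get_image(n); p=imaging.camera_params(n)
    if n=="wrist":
        T=np.eye(4); q=s["ee_rot"]; T[:3,:3]=R.from_quat(np.r_[q[1:],q[0]]).as_matrix(); T[:3,3]=s["position"]
        T=T@p["mount"]
    else: T=p["world_from_camera"]
    return im,d,T,p
def rays(T,p,h=420,w=560):
    f=210/np.tan(np.radians(p["vertical_fov"])/2)
    v,u=np.mgrid[0:h,0:w].astype(float)
    r=np.stack([(u-p["cx"])/f,-(v-p["cy"])/f,-np.ones_like(u)],-1)
    return r@T[:3,:3].T
def xyz(d,T,p): return T[:3,3]+rays(T,p)*d[...,None]
def plane(T,p,z):
    r=rays(T,p); return (T[:3,3]+r*((z-T[2,3])/r[...,2])[...,None])[...,:2]
def hsv(im): return cv2.cvtColor(im,cv2.COLOR_RGB2HSV)
def rect(mask,T,p,z):
    """largest blob of mask -> minAreaRect in mm on plane z: centre, size, long-axis angle(deg)"""
    n,l,st,_=cv2.connectedComponentsWithStats(mask.astype(np.uint8)); k=1+st[1:,4].argmax()
    c,s,a=cv2.minAreaRect((plane(T,p,z)[l==k]*1000).astype(np.float32))
    if s[0]<s[1]: s=s[::-1]; a+=90
    return np.array(c),np.array(s),(a+90)%180-90,int(st[k,4])
def down(yaw):
    """tool down, tool y along world angle yaw+90deg, i.e. tool x along yaw (rad)"""
    M=np.array([[np.cos(yaw),np.sin(yaw),0],[np.sin(yaw),-np.cos(yaw),0],[0,0,-1.]])
    q=R.from_matrix(M).as_quat(); return np.r_[q[3],q[:3]]
E
python3 - <<'E'
from h import *
im,d,T,p=snap("top"); P=xyz(d,T,p); z=P[...,2]*1000; H=hsv(im)
org=(H[...,0]<14)&(H[...,1]>170)&(H[...,2]>120)
big=org.copy(); big[230:]=0; big[:,:340]=0
print("z hist orange",np.percentile(z[big],[5,25,50,75,95]))
print("rib",rect(big&(z>46),T,p,.052)); print("stock",rect(big&(z<44)&(z>33),T,p,.038))
reg=np.zeros_like(org); reg[40:200,80:285]=1
dk=reg&(H[...,2]<110)&(z>14)&(z<60)
print("door z",np.percentile(z[dk],[5,50,95]),rect(dk&(z<26),T,p,.02))
st=reg&(z>35); print("stud",st.sum(),np.median(P[st],0) if st.any() else 0)
n=np.argwhere(reg&(H[...,1]<60)&(H[...,2]>140)&(z>14)); print(n.mean(0),len(n),P[n[:,0],n[:,1]].mean(0))
E
```

```text
z hist orange [34.5735 37.1274 38.9804 50.4421 53.5746]
rib (array([ 567.9512, -284.8839]), array([87.1315, 17.4912]), -8.287384033203125, 287)
stock (array([ 481.8558, -274.419 ]), array([119.6629,  23.3711]), 82.85118103027344, 546)
door z [17.1074 20.0079 22.9021] (array([641.9152, 238.8728]), array([337.5217, 240.8083]), -77.79930782318115, 15190)
stud 150 [0.3767 0.0224 0.9949]
[104.7143 205.    ] 7 [0.6756 0.1857 0.0452]
```

Both sizes match the data given, and the predicted stud position agrees to about 1.5 mm. Next I'll refine with the wrist camera, door first and then the square.

Run:
```python
from h import *
bot.move_ptp([0.62,0.20,0.27],down(np.radians(12.2))); bot.pause(.3)
im,d,T,p=snap("wrist"); np.savez("wdoor.npz",im=im,d=d,T=T); cv2.imwrite("pics/wdoor.png",im[...,::-1]); print(bot.sense()["time"],bot.sense()["position"])
yaw=np.radians(-7); bot.move_ptp([0.5365,-0.2811,0.25],down(yaw)); bot.pause(.3)
im,d,T,p=snap("wrist"); np.savez("wsq.npz",im=im,d=d,T=T); cv2.imwrite("pics/wsq.png",im[...,::-1]); print(bot.sense()["time"],bot.sense()["position"])
P=xyz(d,T,p); z=P[...,2]*1000; H=hsv(im)
org=(H[...,0]<14)&(H[...,1]>170)&(H[...,2]>120)
print("rib",rect(org&(z>47),T,p,.052)); print("stock",rect(org&(z<43)&(z>33),T,p,.038))
cv2.imwrite("pics/pair.png",np.hstack([cv2.resize(cv2.imread("pics/"+n),(400,300)) for n in("wdoor.png","wsq.png")]))
```

```text
3.675 [0.6201 0.1998 0.27  ]
5.8 [ 0.5367 -0.2807  0.25  ]
rib (array([ 569.5485, -289.1289]), array([87.3274, 13.8272]), -7.1156463623046875, 1590)
stock (array([ 483.9514, -278.0232]), array([117.8654,  22.7988]), 83.02246856689453, 2654)
```

View pics/pair.png

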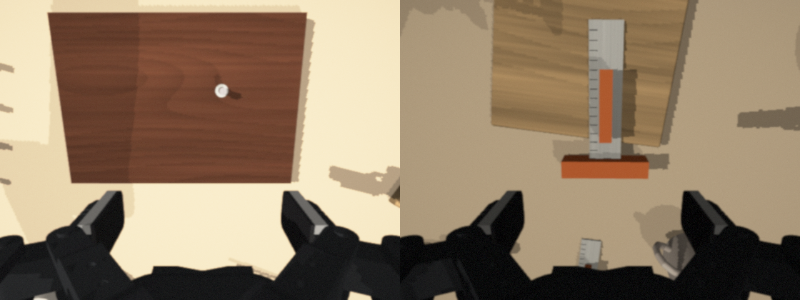

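Left half: the door near edge is horizontal at row ~183 and the stud is at (221,90). Right half: the square is straight ahead, with its rib at (606,105) and stock at (605,168). I'll analyse the door image and then grasp.

Run:
```python
from h import *
D=np.load("wdoor.npz"); im,d,T=D["im"],D["d"],D["T"]; p=imaging.camera_params("wrist")
P=xyz(d,T,p); z=P[...,2]*1000; H=hsv(im)
m=(z>13)&(z<27)&(H[...,1]>80)&(H[...,2]<150); m[285:]=0
m=cv2.morphologyEx(m.astype(np.uint8),cv2.MORPH_OPEN,np.ones((3,3)))
c,s,a,n=rect(m,T,p,.02); print("door",c,s,a,n)
# near edge line: lowest door pixel of each column
X=plane(T,p,.02)*1000; e=[]
for u in range(120,390,4):
    v=np.flatnonzero(m[:,u])
    if len(v): e.append(X[v.max(),u])
L=cv2.fitLine(np.array(e,np.float32),cv2.DIST_HUBER,0,.01,.01).ravel(); print("near edge dir",np.degrees(np.arctan2(L[1],L[0])),L[2:])
g=(H[...,1]<60)&(H[...,2]>120); g[:60]=0;g[180:]=0;g[:,:260]=0;g[:,360:]=0
n,l,st,ce=cv2.connectedComponentsWithStats(g.astype(np.uint8)); print(st[1:],ce[1:])
k=1+st[1:,4].argmax(); Xt=plane(T,p,.045)*1000; print("stud head @z45",Xt[l==k].mean(0),np.median(z[l==k]),Xt[l==k].min(0),Xt[l==k].max(0))
# grasp
yaw=np.radians(-7); q=down(yaw)
bot.move_l([.538,-.2842,.25],attitude=q); bot.move_l([.538,-.2842,.060],feed=.15); 
print(bot.move_l([.538,-.2842,.040],feed=.04,contact_N=6))
bot.clamp(60); s=bot.sense(); print(s["opening"],s["gripper_force"],s["position"],s["contact_force"])
```

```text
door [643.9056 237.9523] [339.4346 237.3525] -77.86946773529053 79022
near edge dir -77.85223 [539.411  159.6828]
[[301 117  19  20 297]] [[309.7879 126.5051]]
stud head @z45 [676.4502 185.7405] 21.154538017359336 [667.589  176.9703] [685.1208 194.5187]
False
0.015170301573717744 61.099491119384766 [ 0.5382 -0.2844  0.0403] [-0.0534 -0.9478  0.7726]
```

Run:
```python
from h import *
bot.move_l([.538,-.2844,.16],feed=.12); bot.pause(.3)
s=bot.sense(); print(s["time"],s["opening"],s["contact_force"],s["position"])
im,d,T,p=snap("wrist"); cv2.imwrite("pics/held.png",im[...,::-1])
P=xyz(d,T,p); z=P[...,2]*1000; H=hsv(im)
org=(H[...,0]<14)&(H[...,1]>170)&(H[...,2]>100)
print(np.percentile(z[org],[5,25,50,75,95]))
zb=s["position"][2]-.022
print("rib",rect(org&(z>(zb+.027)*1000),T,p,zb+.034)); print("stock",rect(org&(z<(zb+.025)*1000)&(z>(zb+.014)*1000),T,p,zb+.020))
w=org&(z<(zb+.025)*1000); 
# pitch of blade from depth: grey pixels near blade plane
b=(H[...,1]<60)&(abs(z-zb*1000-4)<12); b[300:]=0
Q=P[b]; A=np.c_[Q[:,:2]-Q[:,:2].mean(0),np.ones(len(Q))]; print("blade plane slope",np.linalg.lstsq(A,Q[:,2],rcond=None)[0],len(Q))
```

```text
10.2083 0.015158662934047619 [ 0.2073  0.4776 -1.6376] [ 0.5378 -0.2843  0.1594]
[170.1573 170.7248 171.1209 171.519  172.1247]
rib (array([ 569.365 , -288.6187]), array([88.8936, 15.8612]), -6.972175598144531, 11890)
stock (array([ 549.0884, -277.201 ]), array([0.8289, 0.    ]), -7.9979400634765625, 3)
blade plane slope [-0.0058  0.0022  0.1411] 19688
```

View pics/held.png

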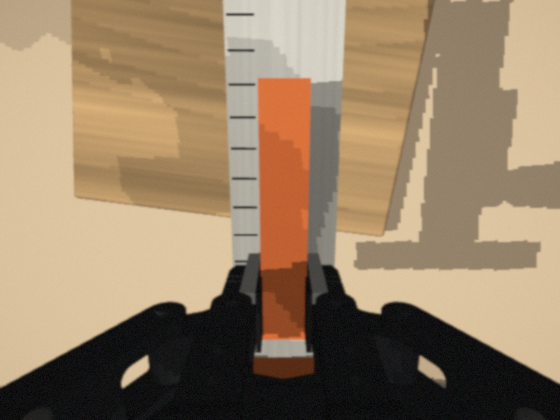

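The square is held firmly. The rib is centred at (284,210), parallel to the tool, and gripped 43 mm from the stock face. Next I'll carry it over and lower it beside the stud.

```bash
cat >> h.py <<'E'
DY=np.radians(12.14); DC=np.array([.6436,.2382]); DR=np.array([[np.cos(DY),-np.sin(DY)],[np.sin(DY),np.cos(DY)]])
def tcp(x,y,z):
    """TCP (m) for square origin at door x,y (mm), TCP height z (m)"""
    return np.r_[DC+DR@(np.array([x+43,y])/1000),z]
def where():
    s=bot.sense(); a=DR.T@(s["position"][:2]-DC)*1000; f=s["contact_force"]
    print("t %.2f sq x,y in door %.2f %.2f z %.4f  F door %s"%(s["time"],a[0]-43,a[1],s["position"][2],np.r_[DR.T@f[:2],f[2]])); return a[0]-43,a[1],s["position"][2]
E
python3 - <<'E'
from h import *
q=down(DY)
bot.move_l([.538,-.2844,.20],feed=.15)
bot.move_ptp(tcp(-130,-27,.16),q); bot.move_l(tcp(-130,-27,.060),feed=.1); bot.pause(.2); where()
print(bot.move_l(tcp(-130,-27,.039),feed=.012,contact_N=2)); x,y,z=where()
bot.move_l(tcp(-130,-27,z+.0015),feed=.02); bot.pause(.2); x,y,z=where()
print(bot.move_l(tcp(-110,-27,z),feed=.01,contact_N=3)); where()
E
```

```text
t 13.78 sq x,y in door -129.46 -26.99 z 0.0608  F door [-1.0687 -0.1981 -2.2514]
True
t 15.10 sq x,y in door -129.95 -27.00 z 0.0423  F door [0.0529 0.1678 4.8226]
t 15.64 sq x,y in door -130.53 -27.00 z 0.0432  F door [ 0.0745 -0.0271 -1.7891]
True
t 16.82 sq x,y in door -119.49 -26.93 z 0.0425  F door [-0.0039  0.7941  1.1366]
```

Run:
```python
from h import *
bot.move_l(tcp(-121,-27,.0445),feed=.02); bot.pause(.3); where()
print(bot.move_l(tcp(-112,-27,.0445),feed=.008,contact_N=4)); x,y,z=where()
bot.pause(.3); where()
```

```text
t 17.43 sq x,y in door -121.31 -27.00 z 0.0442  F door [ 0.1383  0.0605 -2.4518]
True
t 17.98 sq x,y in door -119.32 -26.90 z 0.0434  F door [ 0.9451 -0.6594 -0.6374]
t 18.28 sq x,y in door -119.61 -26.88 z 0.0430  F door [ 1.6588  0.6412 -0.5547]
```

Run:
```python
from h import *
im,d,T,p=snap("scene"); a=cv2.resize(im[150:330,270:510],(800,600)); cv2.imwrite("pics/s1.png",a[...,::-1])
print(bot.sense()["position"],bot.sense()["ee_rot"],down(DY),bot.sense()["ft_torque"])
```

```text
[0.5743 0.1958 0.043 ] [ 0.0005  0.9943  0.1062 -0.0073] [0.     0.9944 0.1057 0.    ] [ 0.108  -0.9571  0.0349]
```

View pics/s1.png

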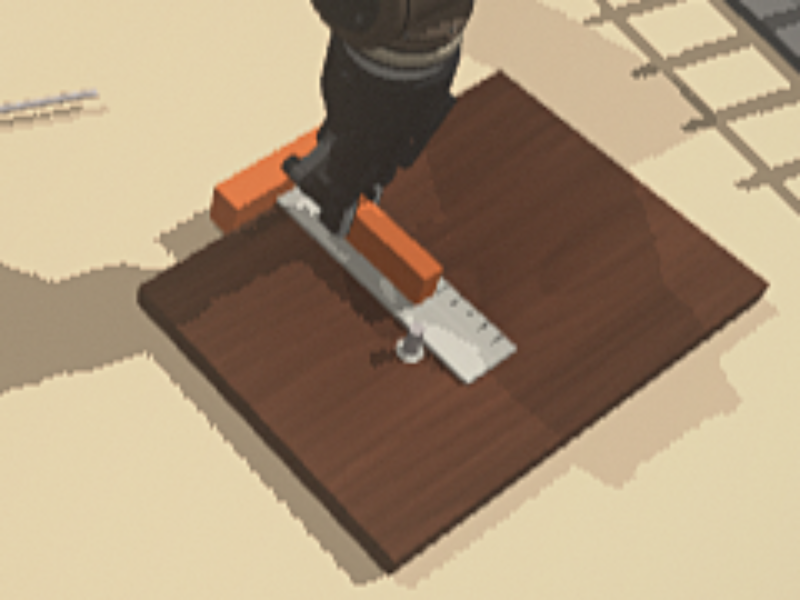

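The picture shows the stock at the near edge, with the blade running past the stud at (410,347) and a small gap between them. The tool is pitched about 14 mrad, so I'll check how it reads in free air against contact.

```bash
cat >> h.py <<'E'
def full(tag=""):
    x=where(); s=bot.sense(); q=s["ee_rot"]; M=R.from_quat(np.r_[q[1:],q[0]]).as_matrix()
    print("   ",tag,"pitch mrad",M[2,0]*1e3,"yaw off mrad",(np.arctan2(M[1,0],M[0,0])-DY)*1e3,"T",s["ft_torque"]); return x
E
python3 - <<'E'
from h import *
q=down(DY)
bot.move_l(tcp(-124,-27,.0470),feed=.02,attitude=q); bot.pause(.4); full("free")
for x in (-122,-121,-120,-119,-118):
    bot.move_l(tcp(x,-27,.0470),feed=.01); bot.pause(.25); full(x)
E
```

```text
t 19.17 sq x,y in door -124.02 -27.01 z 0.0469  F door [ 0.3534  0.3822 -2.5794]
    free pitch mrad -0.23965270596714722 yaw off mrad -0.023586247054036003 T [-0.0239  0.0285 -0.02  ]
t 19.77 sq x,y in door -122.03 -26.99 z 0.0470  F door [ 0.9144  0.3306 -3.0568]
    -122 pitch mrad -0.036935300804770435 yaw off mrad -0.0019825545162777125 T [-0.0405  0.0028 -0.0252]
t 20.27 sq x,y in door -121.02 -27.01 z 0.0470  F door [-0.959   0.0016 -2.5966]
    -121 pitch mrad -0.03897325919095775 yaw off mrad -0.016535895870806172 T [ 0.037  -0.0256 -0.0905]
t 20.77 sq x,y in door -120.01 -27.00 z 0.0470  F door [ 0.3201 -0.0679 -2.2713]
    -120 pitch mrad -0.024385659540881687 yaw off mrad 0.017548613682444314 T [0.032  0.0878 0.0124]
t 21.27 sq x,y in door -119.36 -26.96 z 0.0468  F door [-1.9822  0.3566 -2.3962]
    -119 pitch mrad -0.9407106662682581 yaw off mrad 0.18183531061738423 T [-0.0143  0.3398  0.0834]
t 21.77 sq x,y in door -119.11 -26.91 z 0.0466  F door [-5.3653  1.0052 -0.2772]
    -118 pitch mrad -3.1456373170394065 yaw off mrad 0.3769340203862992 T [-0.0691  1.0578  0.1711]
```

Run:
```python
from h import *
q=down(DY)
bot.move_l(tcp(-121,-27,.0455),feed=.02,attitude=q); bot.pause(.3); full("free"); y=-28
while y>-38:
    bot.move_l(tcp(-121,y,.0455),feed=.015); bot.pause(.2); a=full(y)
    F=bot.sense()["contact_force"]; 
    if abs(a[1]-y)>.3: break
    y-=1
```

```text
t 22.38 sq x,y in door -120.66 -27.04 z 0.0457  F door [ 0.6094 -0.8841 -3.0716]
    free pitch mrad 0.8301883928161793 yaw off mrad -0.15823526804478738 T [-0.01   -0.0106  0.0418]
t 22.83 sq x,y in door -121.03 -27.98 z 0.0455  F door [ 0.4397  0.1022 -2.0822]
    -28 pitch mrad -0.04431673487663758 yaw off mrad -0.0013651020607519104 T [ 0.0226  0.0074 -0.027 ]
t 23.28 sq x,y in door -121.01 -28.99 z 0.0455  F door [-0.5698  0.0745 -1.9525]
    -29 pitch mrad 0.02237480924634668 yaw off mrad 0.005107876529603095 T [-0.021  -0.0309 -0.0563]
t 23.73 sq x,y in door -121.00 -30.01 z 0.0455  F door [ 0.4619 -0.1051 -3.7538]
    -30 pitch mrad -0.008261678166557623 yaw off mrad -0.07168438093169138 T [-0.0321 -0.0015 -0.0467]
t 24.18 sq x,y in door -120.98 -31.02 z 0.0455  F door [-0.4554 -0.4467 -2.2499]
    -31 pitch mrad 0.024109498341827535 yaw off mrad -0.03547400849204796 T [0.002  0.0044 0.0177]
t 24.63 sq x,y in door -121.00 -32.00 z 0.0455  F door [ 0.1069  0.7778 -1.5425]
    -32 pitch mrad 0.006088406896211628 yaw off mrad -0.04770201090437132 T [0.0009 0.0135 0.0038]
t 25.08 sq x,y in door -121.05 -32.74 z 0.0455  F door [ 0.3908  3.2361 -2.3294]
    -33 pitch mrad -0.09380427263768915 yaw off mrad 0.382673866493044 T [0.3639 0.1179 0.1544]
t 25.53 sq x,y in door -121.18 -33.37 z 0.0454  F door [-0.4132  5.5569 -1.8297]
    -34 pitch mrad -0.3233226291654453 yaw off mrad 0.7616234893952911 T [0.9111 0.2727 0.4549]
```

Run:
```python
from h import *
q=down(DY)
bot.move_l(tcp(-120.6,-32.2,.0450),feed=.02,attitude=q); bot.pause(.3); z=.0435
while z>.0395:
    bot.move_l(tcp(-120.6,-32.2,z),feed=.01); bot.pause(.25); full(z)
    if bot.sense()["contact_force"][2]>0.5: break
    z-=.0005
x=-119.6
while x<-116:
    bot.move_l(tcp(x,-32.2,z),feed=.01); bot.pause(.25); full(x)
    if (DR.T@bot.sense()["contact_force"][:2])[0]<-5: break
    x+=.5
```

```text
t 26.63 sq x,y in door -120.54 -32.29 z 0.0435  F door [ 0.2845  0.0136 -2.7612]
    0.0435 pitch mrad 0.08151025419501816 yaw off mrad -0.15228566383926334 T [ 0.0585 -0.0413  0.047 ]
t 27.13 sq x,y in door -120.70 -32.24 z 0.0429  F door [ 0.2933  0.1545 -2.3923]
    0.043 pitch mrad -0.27144181640893117 yaw off mrad -0.06468661106562301 T [-0.0144 -0.021   0.0095]
t 27.63 sq x,y in door -120.55 -32.21 z 0.0425  F door [-0.382   0.3241 -2.7181]
    0.042499999999999996 pitch mrad 0.10253005150832954 yaw off mrad -0.03348137261002804 T [ 0.0267 -0.0297 -0.0175]
t 28.13 sq x,y in door -120.47 -32.20 z 0.0423  F door [-0.8641 -0.039   0.8657]
    0.041999999999999996 pitch mrad 0.25900140647708925 yaw off mrad 0.03763415066843079 T [-0.0454  0.1779  0.0822]
t 28.63 sq x,y in door -119.66 -32.22 z 0.0423  F door [-4.3208 -0.0893  4.6651]
    -119.6 pitch mrad -0.3803761831395833 yaw off mrad 0.048240014310585444 T [-0.1849  0.5799  0.0146]
t 29.13 sq x,y in door -119.46 -32.19 z 0.0423  F door [-5.2432  0.0028  5.5657]
    -119.1 pitch mrad -1.252173988127809 yaw off mrad 0.1286278512858119 T [-0.22    0.6995  0.0728]
```

Run:
```python
from h import *
bot.move_l(tcp(-118.5,-32.2,.042),feed=.01); bot.pause(.3); full("press")
bot.release(); bot.pause(.2); full("rel"); x,y,z=where()
bot.move_l(tcp(-119.4,-32.2,.20),feed=.12); bot.pause(.2)
bot.move_l(tcp(-150,-32.2,.22),feed=.12); bot.pause(.3)
print(bot.sense()["time"])
im,d,T,p=snap("wrist"); np.savez("w2.npz",im=im,d=d,T=T); cv2.imwrite("pics/w2.png",im[...,::-1])
P=xyz(d,T,p); z=P[...,2]*1000; H=hsv(im)
org=(H[...,0]<14)&(H[...,1]>170)&(H[...,2]>100)
print("rib",rect(org&(z>47),T,p,.054)); print("stock",rect(org&(z<46)&(z>33),T,p,.040))
```

```text
t 29.68 sq x,y in door -119.45 -32.17 z 0.0423  F door [-7.6265 -0.1993  7.2119]
    press pitch mrad -2.9448077279663534 yaw off mrad 0.25739766429136446 T [-0.2835  0.9476 -0.006 ]
t 30.57 sq x,y in door -118.50 -32.20 z 0.0420  F door [-0.1527 -0.0929 -1.0076]
    rel pitch mrad 0.020663860021081528 yaw off mrad 0.020761976664146475 T [-0.0224 -0.0133 -0.0707]
t 30.57 sq x,y in door -118.50 -32.20 z 0.0420  F door [-0.1527 -0.0929 -1.0076]
32.9917
rib (array([606.9966, 196.3061]), array([87.0158, 13.3561]), 11.75734806060791, 2040)
stock (array([523.356 , 178.6407]), array([117.6786,  23.6532]), -77.8936185836792, 3562)
```

View pics/w2.png

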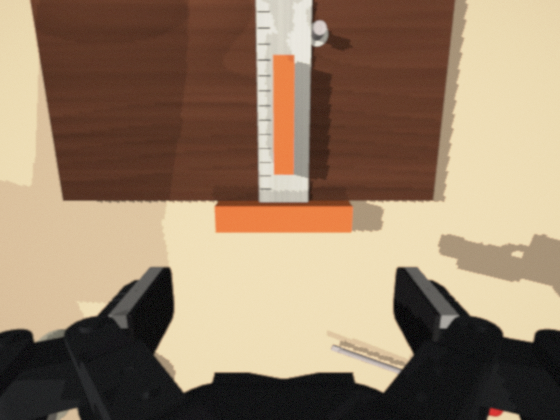

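The stock lies along the door edge at rows 202–231, and the blade's right side at column ~311 is next to the stud at (319,33). Next I'll measure the flushness and the stud gap.

Run:
```python
from h import *
# camera close above the stock/stud, camera sits 67mm ahead of TCP along tool x
bot.move_l(tcp(-100,-32.2,.17),feed=.12); bot.pause(.3)
im,d,T,p=snap("wrist"); cv2.imwrite("pics/w3.png",im[...,::-1])
D=np.load("w2.npz")
def ana(im,d,T,tag):
    P=xyz(d,T,p); z=P[...,2]*1000; H=hsv(im)
    org=(H[...,0]<14)&(H[...,1]>170)&(H[...,2]>100)
    stk=org&(z<46)&(z>32); door=(H[...,2]<140)&(H[...,1]>80)&(z>13)&(z<27)&~org; door[270:]=0
    X=plane(T,p,.02)*1000; Y=plane(T,p,.040)*1000
    fr=lambda q:(DR.T@(np.array(q).T-DC[:,None]*1000)).T
    vs,us=np.nonzero(stk)
    if len(us):
        u0,u1=us.min(),us.max(); cols=range(u0+4,u1-4)
        A=fr([Y[np.flatnonzero(stk[:,u]).min(),u] for u in cols if stk[:,u].any()])
        k=np.polyfit(A[:,1],A[:,0],1); print(tag,"stock inner edge: x@+-60:",np.polyval(k,[-92,28]))
        B=[X[np.flatnonzero(door[:,u]).max(),u] for u in list(range(max(0,u0-120),u0-10))+list(range(u1+25,min(559,u1+80))) if door[:,u].any()]
        B=fr(B); k=np.polyfit(B[:,1],B[:,0],1); print("  door edge slope",k[0],"x@",np.polyval(k,[-92,28]))
    print("  rib",rect(org&(z>47),T,p,.054))
    # widths across at stud row: bright low-sat (blade+stud head)
    g=(H[...,1]<70)&(H[...,2]>110)&(z>15)
    return g,X,Y
ana(D["im"],D["d"],D["T"],"w2"); ana(im,d,T,"w3")
c=D["im"][0:80,220:360]; cv2.imwrite("pics/c2.png",np.hstack([cv2.resize(c,(420,240),interpolation=0),cv2.resize(im,(320,240))])[...,::-1])
```

```text
w2 stock inner edge: x@+-60: [-118.3361 -118.3016]
  door edge slope -0.001523790798183235 x@ [-119.1014 -119.2843]
  rib (array([606.9966, 196.3061]), array([87.0158, 13.3561]), 11.75734806060791, 2040)
w3 stock inner edge: x@+-60: [-116.7147 -116.2887]
  door edge slope -0.003147358228173656 x@ [-114.7983 -115.176 ]
  rib (array([607.1879, 196.7576]), array([87.9348, 13.3398]), 12.503315925598145, 2466)
```

View pics/c2.png

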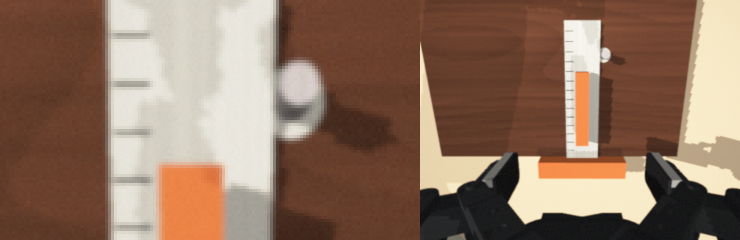

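The stock edge and the door edge agree to under 1 mm in the w2 frame and are parallel within about 4 mrad. The stud touches the blade's side, at (277,100) in the crop. The gripper is clear, so I'm handing in.

```bash
python3 -c "
from rig import bot
print(bot.close_job(), bot.sense()['time'])"
```

```text
the job is handed in; nothing more can be done
the job is handed in; nothing more can be done
```

I handed the job in at about 35 s: the square lies on the door, stock pressed against its near edge, blade beside the stud (gap under about 0.5 mm by camera), and gripper released and clear; the judge's verdict wasn't shown.

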